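# Hold an oilstone flush on the sloped face of a stoning rest

### The arm

A 6-joint arm with a two-finger parallel gripper is mounted at the origin on a cart in front of the work surface, level with it; the furniture and walls round the work are solid. World frame = base frame: x ahead of the robot, y to its left, z up, the work surface at z = 0. Lengths are in m, angles in rad, forces in N, time in s.
With the tool pointing down it reaches from about 0.35 to 0.975 m from the base axis. Payload 4.9 kg.
Tool frame: the origin (TCP) lies midway between the tips of the shut fingers; the grasp point (between the pads) lies manip.tcp_to_grasp behind it (manip.tcp_to_grasp is the distance from the TCP to the grasp point, in m); z points along the fingers, y is the line along which they close (so a half turn about z gives the same grasp; the last joint's range is limited). The gripper opens to 85 mm and grips with 20 to 120 N. Pads are 22 mm wide; open, the fingers measure 114 mm over their backs; the gripper's body (76 mm by 85 mm) begins 54 mm behind the grasp point. The pads swing forward as they close: fully open they stand 13 mm farther back than shut.
Start: joints at [1.065, 0.053, 1.613, -0, 1.476, -0.119], TCP at [0.236, 0.579, 0.231] pointing down, gripper open.
Joint ranges: [-3.01, 3.01], [-1.01, 2.22], [0.06, 2.58], [-1.02, 4.17], [0.09, 2.62], [-3.14, 3.14]. Speed limits (rad/s): [2.57, 2.57, 3.14, 3.14, 3.14, 3.14].

### API

Orientations are given as a unit quaternion [w, x, y, z].
In Python, from plant import manip, grab_frame, calibration, job_done gives the robot as it stands.
- The arm moves only by the tool send_rows, never from a script. Its argument "rows" is a list of rows, each an object of numbers: "x", "y", "z": the shift along the tool's x, y, z normalised to -1 to 1, where 1 is 15 cm; "wx", "wy", "wz": the turn, a rotation vector about the tool's x, y, z normalised to -1 to 1, where 1 is pi/4 rad; "hand": the opening, from -1 (shut) to 1 (fully open). In form: [{"x": .., "y": .., "z": .., "wx": .., "wy": .., "wz": .., "hand": ..}, ...]. A call has exactly 10 rows; each row shifts and turns the commanded pose from where the row before left it, along the tool's axes as they then stand; what a row does not reach is not made up. A row lasts 1/12 s, in which the tool goes at most 41.7 mm and 7.16 degrees, less where a joint would pass 70% of its speed; a pose out of reach is approached as far as the arm can. A call with a number of a shift or a turn outside -1 to 1 is refused whole. A call with a gripper value outside its range is refused whole. The fingers move at their own pace and stop on an object; the grip force is fixed at half the most. Time passes only in rows, so rows that do not move let the fingers close, or fill a call up. It gives the time, the measured TCP pose, the force, the opening and the grip force at its end, in the units of the state.
- manip.state(): the state, without advancing time (a new reading comes with each control period).
- grab_frame(name): name is "scene" or "top" or "wrist"; returns the picture (400x640x3 uint8, blue, green, red); there is no depth.
- calibration(name): a dict with "camera_matrix" (3x3 intrinsics, pixels), "R" (3x3) and "t" (3): a world point X has camera coordinates R X + t. Camera axes: x right, y down, z forward; pixel columns grow to the right and rows downward; lengths in m; the calibration is good to about 2 mm. A picture is of the moment at which its call begins: read the wrist's pose just before it. calibration takes no time and is no camera call; for the wrist camera it gives the pose at the moment of the call.
- job_done(): hands the job in; it is judged then, once.
The state is a dict: "time": time; "joint_pos": joint angles; "joint_vel": joint speeds; "joint_efforts": joint torques, N m; "tool_pos": TCP position; "tool_rot": TCP orientation; "contact_force": force on the tool from outside, world axes, zero at the start; "ft_torque": the same for the moment, N m; "gripper_width": opening from 0.0 (shut) to 1.0 (fully open); "grasp_force": force on a finger pad.
Only numpy, scipy, OpenCV 4.12 (cv2) and the standard library are available. Lean on these libraries where they do the work, as an engineer would, in place of code of your own. Each camera call takes 0.05 s, during which the arm holds its last target. There are 200 camera calls.

### The job

Press the pedal of the stoning rest down to its stop so that its dust cover swings open and stays open. Then pick up the oilstone, tilt it to match the sloped raised land that the cover was hiding, and press its underside flush on it, centred on the land and lengthwise up the slope, firmly enough that the sprung land gives a little, but not hard. Finish while still gripping the stone and holding it pressed flush there; leave the other things on the bench where they are.

Things in the scene. Friction and masses are not known exactly. Their poses are not given: they have to be found in the camera images.
- rest: Stoning rest, grey fixture fixed to the bench, bed 200 x 125 x 12 mm. Origin: underside, centre of the bed; x points up the slope (away from the robot), y left, z up. The leaf hinge runs along y at (-60, 0, 32) mm. Rear posts (y = +-52 mm) and gear case (y = 60 to 80 mm) stand at x = 72 to 100 mm, 162 mm high. The pedal is on its left, at y = 136 mm.
- leaf: Steel leaf, 115 x 70 x 8 mm plate, clamped at a slope that differs each time (11 to 32 degrees, rising along the rest's +x). Origin on its hinge at the low front edge; x up the slope, y left, z normal to it. A flat land, 84 (x) x 34 (y) mm, rides in it on springs, top 16 mm above the plate (10 mm above its low 90 x 40 mm frame), so fingers on a wider stone overhang its sides.
- land (a point): Centre of the flat top of the raised land, at (60, 0, 20) mm in the leaf's frame, when not pressed, with the leaf's axes: z is the outward normal of the sloped face, x up the slope.
- pad (a joint): How far the sprung land is pressed in along the face's normal: 0 free, 0.005 m on its stop. It starts to give at 6 N and needs 3 N more for each mm, 21 N at the stop; beyond that it is rigid. It cannot tilt in the leaf.
- cover (a joint): Sheet steel dust cover, 172 x 78 mm, hinged between the rear posts at (88, 0, 145) mm in the rest's frame. 0: shut over the land; 2.5 rad: fully open, leaning back behind the land, its edge about 300 mm high. Past its balance point at about 2.1 rad it stays open by itself; before that it falls shut.
- pedal (a joint): Spring pedal: 0 up, 0.36 rad down on its stop. Driven down it swings the cover open (6.9 rad per rad, one way only); let go it springs back up and the cover stays open. It takes about 5 N on the tread at first and 7 to 10 N near the stop.
- tread (a point): Centre of the top of the pedal's ribbed rubber tread, 54 x 40 mm. The pedal hinge runs along y at (62, 136, 50) mm in the rest's frame; the tread is on the robot's side of it. In full travel its centre goes from (-46, 136, 86) mm to (-50, 136, 45) mm in the rest's frame, and its surface from sloping 14 degrees up towards the robot to 6 degrees down.
- stone: Oilstone, a loose flat block 45 (x) x 100 (y) x 20 (z) mm, 0.2 to 0.35 kg, lying flat on the bench to the left of the rest. Origin: centre of its underside; y is its long axis.
- v_block_a: Bystander: vee block, 50 x 60 x 34 mm, to the right of the rest. Origin: centre of its underside.
- steel_plate: Bystander: drilled steel plate lying flat, 62 x 110 x 6 mm, to the right of the rest. Origin: centre of its underside.
- slide_box: Bystander: small wooden box, 62 x 120 x 34 mm, beyond the oilstone. Origin: centre of its underside.
- reel: Bystander: bobbin of wire, 44 mm across, 30 mm high, to the left of the oilstone. Origin: centre of its underside.
Not all that is in view belongs to the job. Of the things that look like the stone, the largest one is meant.

How it is judged:
On the way, in this order (a step that is already met when the one before it is completed fails the run):
1. the pedal is pressed down to its stop (value of joint pedal above 0.33 rad), for 0.1 s.
2. the stone is lifted off the bench in the gripper, with the cover standing open (value of joint cover above 2.1 rad and height (world z) of stone above 0.04 m and contact force between the fingers and stone above 1 N), for 0.2 s.
At the end, for the whole second after the job is handed in: Cover open past 2.1 rad; the stone, gripped (over 3 N) and still, is pressed on the land with 5 to 40 N: within 0.05 rad of parallel and 3 mm of it, centred within 15 mm along and 10 mm across the slope, long axis within 0.15 rad of up-slope (value of joint cover above 2.1 rad and angle between the z axis of stone and the z axis of leaf, either way round below 0.05 rad and angle between the y axis of stone and the x axis of leaf, either way round below 0.15 rad and z of stone in the frame of land between -0.003 and 0.003 m and x of stone in the frame of land between -0.015 and 0.015 m and y of stone in the frame of land between -0.01 and 0.01 m and contact force between stone and leaf between 5 and 40 N and contact force between the fingers and stone above 3 N and linear speed of stone below 0.02 m/s); the arm keeps its last pose, push and grip.
It fails at once if a bystander is moved more than 30 mm (distance of any of v_block_a, steel_plate, slide_box, reel from where it was at the start of the episode above 0.03 m).
It fails at once if the stone is pressed on the leaf with more than 80 N (contact force between stone and leaf above 80 N).
It also fails if it takes over 58 s, if anything falls off the work surface, if the arm or the gripper's body presses on something with over 40 N, if the wrist force passes 120 N, or if a joint passes its speed limit or range.

## Working session

There is one attempt and no reset: what is moved stays moved. The work goes in short steps, Python scripts to look and compute and a tool call to move; the robot and the scene stay as the last step left them, time stands still between calls to the robot, and variables do not carry over. Pictures are saved under pics/ and viewed, at most 10 in all, crops included, and the job is handed in when it is done.

Besides the shell and the picture viewer there is one more tool, called after "Call:" by a JSON object that holds its "op" and its "data". send_rows: Moves the arm, as the interface text tells. Scaled input: -1 to 1 covers 15 cm each way for a shift and pi/4 rad each way for a turn. Its arguments: {"type":"object","properties":{"rows":{"type":"array","items":{"type":"object","properties":{"x":{"type":"number","minimum":-1,"maximum":1},"y":{"type":"number","minimum":-1,"maximum":1},"z":{"type":"number","minimum":-1,"maximum":1},"wx":{"type":"number","minimum":-1,"maximum":1},"wy":{"type":"number","minimum":-1,"maximum":1},"wz":{"type":"number","minimum":-1,"maximum":1},"hand":{"type":"number"}}}}},"required":["rows"]}

```bash
ls; mkdir -p pics
python3 - <<'E'
from plant import manip, grab_frame, calibration
import cv2
print(manip.state()); print(manip.tcp_to_grasp)
for n in("scene","top"):
    cv2.imwrite(f"pics/{n}0.png",grab_frame(n)); c=calibration(n); print(n,c)
E
```

```text
pics
{'time': 0.0, 'joint_pos': array([ 1.06501354e+00,  5.33769942e-02,  1.61430174e+00,  2.07963378e-05,
        1.47600615e+00, -1.19005688e-01]), 'joint_vel': array([ 0.00173532,  0.00271157,  0.00028735,  0.00036759, -0.00204091,
       -0.00014668]), 'joint_efforts': array([ 1.56194081e-03, -3.93676865e+01, -3.70181608e+01,  7.68517384e-05,
        6.99078402e-03, -1.11178352e-05]), 'tool_pos': array([0.23544477, 0.57827909, 0.23004592]), 'tool_rot': array([-3.31360111e-04,  1.92186248e-01,  9.81357912e-01, -9.92301974e-04]), 'contact_force': array([-0.26302044,  0.17423731, -0.64003892]), 'ft_torque': array([-0.00078773,  0.01829716,  0.01960935]), 'grasp_force': 0.0, 'gripper_width': 1.0056745612409652}
0.0187
scene {'camera_matrix': array([[424.50888776,   0.        , 322.35534251],
       [  0.        , 424.50888776, 210.70322838],
       [  0.        ,   0.        ,   1.        ]]), 'R': array([[ 0.69706921, -0.71695508,  0.00836266],
       [-0.42906038, -0.42644755, -0.79627236],
       [ 0.57445775,  0.55146886, -0.60488048]]), 't': array([-0.3297128 ,  0.38233216,  0.78777134])}
top {'camera_matrix': array([[391.71931721,   0.        , 313.40799935],
       [  0.        , 391.71931721, 199.77371097],
       [  0.        ,   0.        ,   1.        ]]), 'R': array([[ 0.01423301, -0.9998959 , -0.00237061],
       [-0.99422465, -0.01389999, -0.10641493],
       [ 0.1063709 ,  0.00387153, -0.99431898]]), 't': array([0.14356674, 0.59931734, 1.20734865])}
```

View pics/scene0.png

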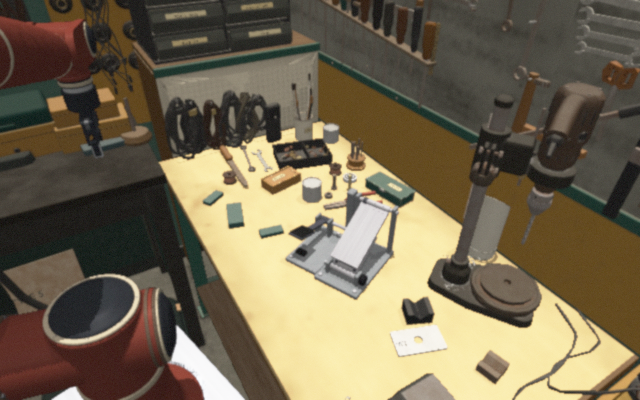

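View pics/top0.png

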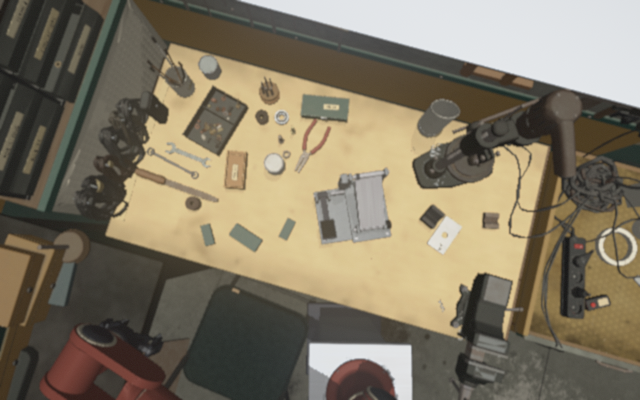

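The scene view shows the rest at about (340,250) with its pedal at (303,232). Three green blocks look like the stone: top-view (208,234), (246,237) and (287,229), which are (213,198), (235,215) and (271,231) in the scene view. The middle one looks largest, so I'll confirm that in an enlarged crop.

Run:
```python
import cv2, numpy as np
a=cv2.imread("pics/top0.png")[160:260,190:400]; b=cv2.imread("pics/scene0.png")[185:300,195:405]
f=lambda i,k:cv2.resize(i,None,fx=k,fy=k,interpolation=cv2.INTER_CUBIC)
a=f(a,2.7);b=f(b,2.7)
cv2.imwrite("pics/crop0.png",np.vstack([a,b]));print(a.shape,b.shape)
```

```text
(270, 567, 3) (310, 567, 3)
```

View pics/crop0.png

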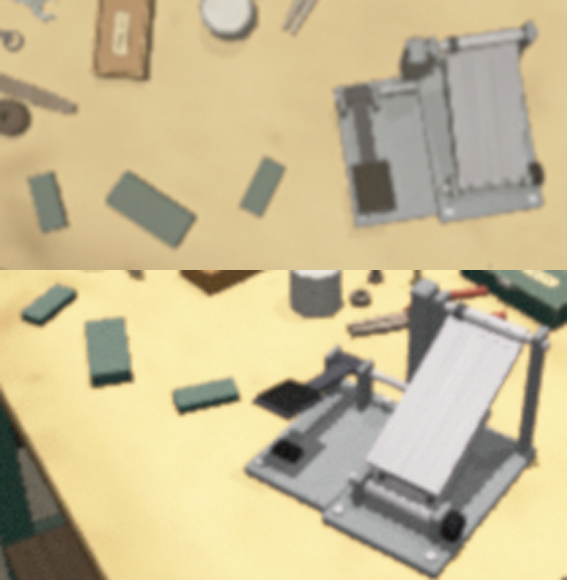

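The middle block (scene (235,215), top (246,237)) is clearly the largest in both views, so it is the stone. Next I fit the poses of the rest and the stone.

```bash
cat > h.py <<'E'
import numpy as np
from scipy.optimize import least_squares
from scipy.spatial.transform import Rotation as R
from plant import manip, grab_frame, calibration
def proj(c,X):
    p=np.atleast_2d(X)@c["R"].T+c["t"]; p=p@c["camera_matrix"].T; return p[:,:2]/p[:,2:]
def ray(c,uv):
    d=np.linalg.inv(c["camera_matrix"])@[uv[0],uv[1],1]; return -c["R"].T@c["t"], c["R"].T@d
def onz(c,uv,z):
    o,d=ray(c,uv); return o+d*(z-o[2])/d[2]
def tri(obs): # [(cal,uv)]
    A=[];b=[]
    for c,uv in obs:
        o,d=ray(c,uv);d=d/np.linalg.norm(d);P=np.eye(3)-np.outer(d,d);A.append(P);b.append(P@o)
    return np.linalg.lstsq(np.vstack(A),np.hstack(b),rcond=None)[0]
def T(p,X): # p=x,y,yaw
    X=np.atleast_2d(X); c,s=np.cos(p[2]),np.sin(p[2])
    return np.c_[p[0]+c*X[:,0]-s*X[:,1],p[1]+s*X[:,0]+c*X[:,1],X[:,2]]
E
python3 - <<'E'
from h import *
ct,cs=calibration("top"),calibration("scene")
t=lambda u,v:np.array([u/2.7+190,v/2.7+160]); s=lambda u,v:np.array([u/2.7+195,(v-270)/2.7+185])
P=[((-100,62.5,12),t(441,220),s(325,518)),((-100,-62.5,12),t(542,206),s(436,572)),((100,-62.5,12),None,s(537,455)),
((-46,136,86),t(374,187),s(288,397)),((86,-52,162),t(529,32),s(543,340))]
def res(p):
    o=[]
    for X,a,b in P:
        w=T(p,np.array(X)/1e3)
        if a is not None:o.append(proj(ct,w)[0]-a)
        o.append(proj(cs,w)[0]-b)
    return np.hstack(o)
r=least_squares(res,[.5,-.1,0],loss="soft_l1");print(r.x,np.round(res(r.x),1))
print("tread",T(r.x,[-.046,.136,.086]),T(r.x,[-.05,.136,.045]),"tri",tri([(ct,t(374,187)),(cs,s(288,397))]))
q=[onz(ct,t(*u),.02) for u in((125,171),(196,215),(178,247),(107,204))]
print(np.round(q,3),np.mean(q,0)); d=q[1]-q[0]+q[2]-q[3];print("long yaw",np.arctan2(d[1],d[0]))
w=calibration("wrist");st=manip.state();Rt=R.from_quat(np.roll(st['tool_rot'],-1)).as_matrix()
print("wrist cam in tool",Rt.T@(-w["R"].T@w["t"]-st['tool_pos']),"\n",w["R"]@Rt,w["camera_matrix"]);print(Rt)
print("other stones",onz(ct,t(48,202),.02),onz(ct,t(263,187),.02))
E
```

```text
[ 0.57332241 -0.02133886  0.17396088] [ 0.1  1.2 -2.1 -0.5  1.4  0.1  0.   1.4  0.7 -2.5  0.2 -0.5  0.2 -0.7
  1.2 -0.2 -1.2 -3.6]
tread [[0.50447716 0.10464658 0.086     ]] [[0.50053753 0.10395424 0.045     ]] tri [0.50347373 0.10485416 0.08425492]
[[0.52  0.396 0.02 ]
 [0.47  0.311 0.02 ]
 [0.432 0.331 0.02 ]
 [0.481 0.416 0.02 ]] [0.4756019  0.36334094 0.02      ]
long yaw -2.099165071070355
wrist cam in tool [ 0.08404452 -0.00037013 -0.14252495] 
 [[ 6.21446013e-04  9.99999797e-01 -1.41452092e-04]
 [-9.46417340e-01  5.42466048e-04 -3.22945700e-01]
 [-3.22945557e-01  3.34566030e-04  9.46417485e-01]] [[360.3849322    0.         316.71528351]
 [  0.         360.3849322  193.0980903 ]
 [  0.           0.           1.        ]]
[[-9.26121679e-01  3.77223913e-01 -8.68365727e-04]
 [ 3.77224858e-01  9.26120335e-01 -1.59094319e-03]
 [ 2.04069343e-04 -1.80097612e-03 -9.99998357e-01]]
other stones [0.48225223 0.48498146 0.02      ] [0.5033744  0.23314057 0.02      ]
```

Call:
{"op": "send_rows", "data": {"rows": [{"x":-0.19,"y":-0.15,"z":0.02,"hand":-1},{"x":-0.19,"y":-0.15,"z":0.02,"hand":-1},{"x":-0.19,"y":-0.15,"z":0.02,"hand":-1},{"x":-0.19,"y":-0.15,"z":0.02,"hand":-1},{"x":-0.19,"y":-0.15,"z":0.02,"hand":-1},{"x":-0.19,"y":-0.15,"z":0.02,"hand":-1},{"x":-0.19,"y":-0.15,"z":0.02,"hand":-1},{"x":-0.19,"y":-0.15,"z":0.02,"hand":-1},{"x":-0.19,"y":-0.15,"z":0.02,"hand":-1},{"x":-0.19,"y":-0.15,"z":0.02,"hand":-1}]}}

```text
invalid input at $.rows[0]: expected keys x, y, z, wx, wy, wz, hand
```

Call:
{"op": "send_rows", "data": {"rows": [{"x":-0.19,"y":-0.15,"z":0.02,"hand":-1},{"x":-0.19,"y":-0.15,"z":0.02,"hand":-1},{"x":-0.19,"y":-0.15,"z":0.02,"hand":-1},{"x":-0.19,"y":-0.15,"z":0.02,"hand":-1},{"x":-0.19,"y":-0.15,"z":0.02,"hand":-1},{"wz":-0.14,"hand":-1},{"wz":-0.14,"hand":-1},{"wz":-0.14,"hand":-1},{"wz":-0.14,"hand":-1},{"wz":-0.14,"hand":-1}]}}

```text
invalid input at $.rows[0]: expected keys x, y, z, wx, wy, wz, hand
```

```bash
cat >> h.py <<'E'
def yawdown(y): # tool down, tool x at world yaw y
    x=np.array([np.cos(y),np.sin(y),0]);z=np.array([0,0,-1.]);return np.c_[x,np.cross(z,x),z]
def to(p,Rg=None):
    s=manip.state();R0=R.from_quat(np.roll(s['tool_rot'],-1)).as_matrix()
    d=R0.T@(np.array(p)-s['tool_pos'])/.15
    print("t",round(s['time'],2),"pos",np.round(s['tool_pos'],4),"F",np.round(s['contact_force'],1),"grip",round(s['gripper_width'],3),round(s['grasp_force'],1))
    print("shift(norm)",np.round(d,3))
    if Rg is not None:
        rv=R.from_matrix(R0.T@Rg).as_rotvec()/(np.pi/4);print("turn(norm)",np.round(rv,3), "shift after turn",np.round(Rg.T@R0@d,3))
E
python3 -c "
from h import *
to([.503,.105,.10],yawdown(np.pi+.174))"
```

```text
t 0.1 pos [0.2355 0.5783 0.2302] F [0.  0.  0.6] grip 1.004 0.0
shift(norm) [-2.842 -2.248  0.871]
turn(norm) [-0.002 -0.001 -0.714] shift after turn [-1.21  -3.417  0.868]
```

All keys are required in every row.

Call:
{"op": "send_rows", "data": {"rows": [{"x":-0.19,"y":-0.15,"z":0.02,"wx":0,"wy":0,"wz":0,"hand":-1},{"x":-0.19,"y":-0.15,"z":0.02,"wx":0,"wy":0,"wz":0,"hand":-1},{"x":-0.19,"y":-0.15,"z":0.02,"wx":0,"wy":0,"wz":0,"hand":-1},{"x":-0.19,"y":-0.15,"z":0.02,"wx":0,"wy":0,"wz":0,"hand":-1},{"x":-0.19,"y":-0.15,"z":0.02,"wx":0,"wy":0,"wz":0,"hand":-1},{"x":-0.19,"y":-0.15,"z":0.02,"wx":0,"wy":0,"wz":0,"hand":-1},{"x":-0.19,"y":-0.15,"z":0.02,"wx":0,"wy":0,"wz":0,"hand":-1},{"x":-0.19,"y":-0.15,"z":0.02,"wx":0,"wy":0,"wz":0,"hand":-1},{"x":-0.19,"y":-0.15,"z":0.02,"wx":0,"wy":0,"wz":0,"hand":-1},{"x":-0.19,"y":-0.15,"z":0.02,"wx":0,"wy":0,"wz":0,"hand":-1}]}}

```text
time: 0.93
tool_pos: [0.415, 0.2612, 0.2008]
tool_rot: [-0.0, 0.192, 0.981, -0.0]
contact_force: [0.6, 1.0, -1.4]
gripper_width: -0.002
grasp_force: 0.0
```

Call:
{"op": "send_rows", "data": {"rows": [{"x":-0.19,"y":-0.15,"z":0.02,"wx":0,"wy":0,"wz":0,"hand":-1},{"x":-0.19,"y":-0.15,"z":0.02,"wx":0,"wy":0,"wz":0,"hand":-1},{"x":-0.19,"y":-0.15,"z":0.02,"wx":0,"wy":0,"wz":0,"hand":-1},{"x":-0.19,"y":-0.15,"z":0.02,"wx":0,"wy":0,"wz":0,"hand":-1},{"x":-0.19,"y":-0.15,"z":0.02,"wx":0,"wy":0,"wz":0,"hand":-1},{"x":0,"y":0,"z":0,"wx":0,"wy":0,"wz":-0.142,"hand":-1},{"x":0,"y":0,"z":0,"wx":0,"wy":0,"wz":-0.142,"hand":-1},{"x":0,"y":0,"z":0,"wx":0,"wy":0,"wz":-0.142,"hand":-1},{"x":0,"y":0,"z":0,"wx":0,"wy":0,"wz":-0.142,"hand":-1},{"x":0,"y":0,"z":0,"wx":0,"wy":0,"wz":-0.142,"hand":-1}]}}

```text
time: 1.77
tool_pos: [0.504, 0.1047, 0.1856]
tool_rot: [-0.001, -0.088, 0.996, 0.0]
contact_force: [-0.2, 0.0, 0.1]
gripper_width: -0.004
grasp_force: 0.0
```

```bash
python3 -c "
from h import *
to([.503,.105,.10],yawdown(np.pi+.174))"
```

```text
t 1.77 pos [0.504  0.1047 0.1856] F [-0.2  0.   0.1] grip -0.004 0.0
shift(norm) [0.006 0.003 0.571]
turn(norm) [ 0.    -0.001  0.002] shift after turn [0.006 0.003 0.571]
```

Call:
{"op": "send_rows", "data": {"rows": [{"x":0,"y":0,"z":0.2,"wx":0,"wy":0,"wz":0,"hand":-1},{"x":0,"y":0,"z":0.2,"wx":0,"wy":0,"wz":0,"hand":-1},{"x":0,"y":0,"z":0.1,"wx":0,"wy":0,"wz":0,"hand":-1},{"x":0,"y":0,"z":0.05,"wx":0,"wy":0,"wz":0,"hand":-1},{"x":0,"y":0,"z":0.05,"wx":0,"wy":0,"wz":0,"hand":-1},{"x":0,"y":0,"z":0.05,"wx":0,"wy":0,"wz":0,"hand":-1},{"x":0,"y":0,"z":0.05,"wx":0,"wy":0,"wz":0,"hand":-1},{"x":0,"y":0,"z":0.05,"wx":0,"wy":0,"wz":0,"hand":-1},{"x":0,"y":0,"z":0.05,"wx":0,"wy":0,"wz":0,"hand":-1},{"x":0,"y":0,"z":0.05,"wx":0,"wy":0,"wz":0,"hand":-1}]}}

```text
time: 2.6
tool_pos: [0.5053, 0.105, 0.0609]
tool_rot: [0.0, -0.085, 0.996, -0.0]
contact_force: [-6.1, -1.1, 8.5]
gripper_width: 0.001
grasp_force: 4.1
```

Call:
{"op": "send_rows", "data": {"rows": [{"x":0,"y":0,"z":0.02,"wx":0,"wy":0,"wz":0,"hand":-1},{"x":0,"y":0,"z":0.02,"wx":0,"wy":0,"wz":0,"hand":-1},{"x":0,"y":0,"z":0.02,"wx":0,"wy":0,"wz":0,"hand":-1},{"x":0,"y":0,"z":0.02,"wx":0,"wy":0,"wz":0,"hand":-1},{"x":0,"y":0,"z":0.01,"wx":0,"wy":0,"wz":0,"hand":-1},{"x":0,"y":0,"z":0.01,"wx":0,"wy":0,"wz":0,"hand":-1},{"x":0,"y":0,"z":0,"wx":0,"wy":0,"wz":0,"hand":-1},{"x":0,"y":0,"z":0,"wx":0,"wy":0,"wz":0,"hand":-1},{"x":0,"y":0,"z":0,"wx":0,"wy":0,"wz":0,"hand":-1},{"x":0,"y":0,"z":0,"wx":0,"wy":0,"wz":0,"hand":-1}]}}

```text
time: 3.43
tool_pos: [0.505, 0.1049, 0.0464]
tool_rot: [-0.0, -0.086, 0.996, -0.0]
contact_force: [-8.2, -1.0, 11.9]
gripper_width: -0.002
grasp_force: 6.3
```

Call:
{"op": "send_rows", "data": {"rows": [{"x":0,"y":0,"z":0.01,"wx":0,"wy":0,"wz":0,"hand":-1},{"x":0,"y":0,"z":0.01,"wx":0,"wy":0,"wz":0,"hand":-1},{"x":0,"y":0,"z":0.01,"wx":0,"wy":0,"wz":0,"hand":-1},{"x":0,"y":0,"z":0,"wx":0,"wy":0,"wz":0,"hand":-1},{"x":0,"y":0,"z":0,"wx":0,"wy":0,"wz":0,"hand":-1},{"x":0,"y":0,"z":0,"wx":0,"wy":0,"wz":0,"hand":-1},{"x":0,"y":0,"z":0,"wx":0,"wy":0,"wz":0,"hand":-1},{"x":0,"y":0,"z":0,"wx":0,"wy":0,"wz":0,"hand":-1},{"x":0,"y":0,"z":0,"wx":0,"wy":0,"wz":0,"hand":-1},{"x":0,"y":0,"z":0,"wx":0,"wy":0,"wz":0,"hand":-1}]}}

```text
time: 4.27
tool_pos: [0.5052, 0.1049, 0.0455]
tool_rot: [-0.001, -0.086, 0.996, -0.0]
contact_force: [-20.7, -2.1, 35.1]
gripper_width: -0.002
grasp_force: 18.4
```

Run:
```python
from h import *
import cv2
w=calibration("wrist");a=grab_frame("wrist");b=grab_frame("scene")
cv2.imwrite("pics/s1.png",b)
c=cv2.resize(b[150:310,190:430],None,fx=2.5,fy=2.5,interpolation=cv2.INTER_CUBIC)
cv2.imwrite("pics/c1.png",c)
```

```text
(no output)
```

View pics/c1.png

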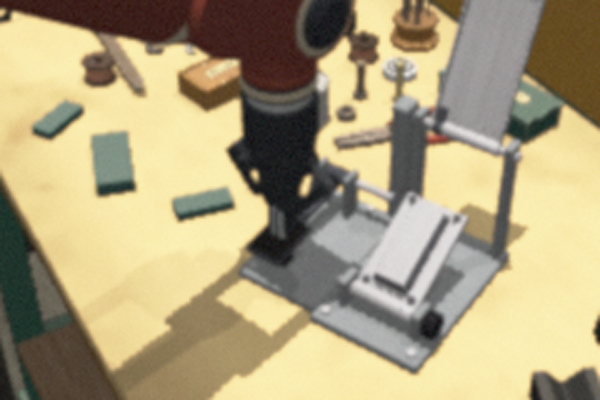

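The tread stuck at z 0.0455 and the force jumped to 35 N, so the pedal is on its stop. The cover stands open (crop (490,80)), with the land now visible at (415,255). I'll rise and look at the leaf from both sides with the wrist camera.

Call:
{"op": "send_rows", "data": {"rows": [{"x":0,"y":0,"z":-0.05,"wx":0,"wy":0,"wz":0,"hand":-1},{"x":0,"y":0,"z":-0.1,"wx":0,"wy":0,"wz":0,"hand":-1},{"x":0,"y":0,"z":-0.15,"wx":0,"wy":0,"wz":0,"hand":-1},{"x":0,"y":0,"z":-0.15,"wx":0,"wy":0,"wz":0,"hand":-1},{"x":0,"y":0,"z":-0.15,"wx":0,"wy":0,"wz":0,"hand":-1},{"x":0,"y":0,"z":-0.15,"wx":0,"wy":0,"wz":0,"hand":-1},{"x":0,"y":0,"z":-0.15,"wx":0,"wy":0,"wz":0,"hand":-1},{"x":0,"y":0,"z":-0.15,"wx":0,"wy":0,"wz":0,"hand":-1},{"x":0,"y":0,"z":0,"wx":0,"wy":0,"wz":0,"hand":-1},{"x":0,"y":0,"z":0,"wx":0,"wy":0,"wz":0,"hand":-1}]}}

```text
time: 5.2
tool_pos: [0.506, 0.1051, 0.1994]
tool_rot: [0.003, -0.085, 0.996, -0.0]
contact_force: [-0.1, -0.5, -0.1]
gripper_width: -0.005
grasp_force: 0.0
```

Run:
```python
from h import *
import cv2,pickle
w=calibration("wrist");a=grab_frame("wrist");cv2.imwrite("pics/wL.png",a);pickle.dump(w,open("wL.pkl","wb"));to([.5,.1,.2])
```

```text
t 5.25 pos [0.5048 0.105  0.1975] F [-0.4  0.1 -0.2] grip -0.001 0.0
shift(norm) [ 0.038 -0.028 -0.017]
```

Call:
{"op": "send_rows", "data": {"rows": [{"x":0,"y":-0.15,"z":0,"wx":0,"wy":0,"wz":0,"hand":-1},{"x":0,"y":-0.18,"z":0,"wx":0,"wy":0,"wz":0,"hand":-1},{"x":0,"y":-0.18,"z":0,"wx":0,"wy":0,"wz":0,"hand":-1},{"x":0,"y":-0.2,"z":0,"wx":0,"wy":0,"wz":0,"hand":-1},{"x":0,"y":-0.2,"z":0,"wx":0,"wy":0,"wz":0,"hand":-1},{"x":0,"y":-0.2,"z":0,"wx":0,"wy":0,"wz":0,"hand":-1},{"x":0,"y":-0.2,"z":0,"wx":0,"wy":0,"wz":0,"hand":-1},{"x":0,"y":-0.2,"z":0,"wx":0,"wy":0,"wz":0,"hand":-1},{"x":0,"y":-0.15,"z":0,"wx":0,"wy":0,"wz":0,"hand":-1},{"x":0,"y":0,"z":0,"wx":0,"wy":0,"wz":0,"hand":-1}]}}

```text
time: 6.08
tool_pos: [0.5462, -0.1438, 0.1948]
tool_rot: [-0.001, -0.083, 0.997, -0.0]
contact_force: [0.2, 0.1, 0.3]
gripper_width: 0.002
grasp_force: 0.0
```

Run:
```python
from h import *
import cv2,pickle
w=calibration("wrist");a=grab_frame("wrist");cv2.imwrite("pics/wR.png",a);pickle.dump(w,open("wR.pkl","wb"));to([.5,.1,.2])
for n,p in(("wL",(.573,-.021)),("wR",(.573,-.021))):
    c=pickle.load(open(n+".pkl","rb"));print(n,proj(c,T([.5733,-.0213,.174],np.array([[-.1,.0625,.012],[-.1,-.0625,.012],[.1,-.0625,.012],[.1,.0625,.012],[0,0,.07]]))).round())
```

```text
t 6.13 pos [ 0.546  -0.1418  0.1948] F [-0.2  0.2 -0.2] grip -0.0 0.0
shift(norm) [ 0.033  1.641 -0.032]
wL [[234. 103.]
 [ 93. 103.]
 [132. 295.]
 [248. 294.]
 [153. 233.]]
wR [[518. 108.]
 [376. 108.]
 [368. 301.]
 [486. 300.]
 [458. 240.]]
```

View pics/wL.png

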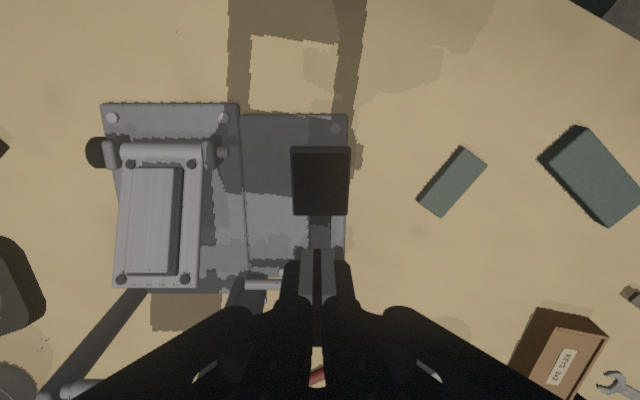

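View pics/wR.png

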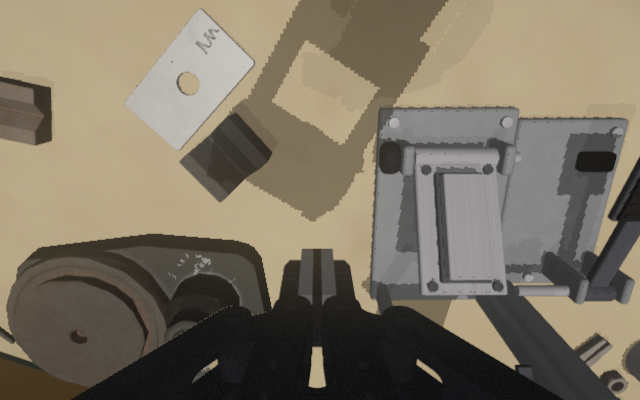

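Run:
```python
import cv2, numpy as np
a=cv2.imread("pics/wL.png")[130:295,95:215]; b=cv2.imread("pics/wR.png")[135:300,400:520]
f=lambda i:cv2.resize(i,None,fx=3.3,fy=3.3,interpolation=cv2.INTER_CUBIC)
c=np.hstack([f(a),f(b)]);cv2.imwrite("pics/leaf.png",cv2.convertScaleAbs(c,alpha=1.3));print(c.shape)
```

```text
(544, 792, 3)
```

View pics/leaf.png

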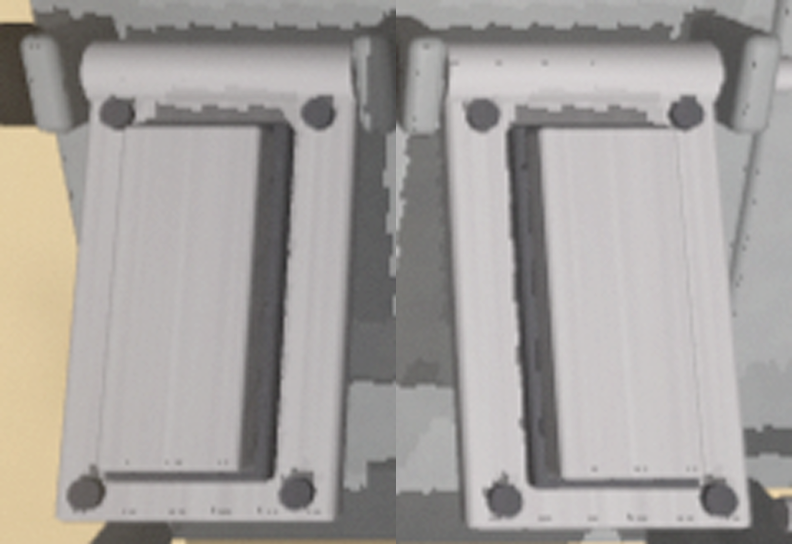

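Run:
```python
from h import *
import pickle
L,Rc=(pickle.load(open(n+".pkl","rb")) for n in("wL","wR"))
l=lambda u,v:np.array([u/3.3+95,v/3.3+130]); r=lambda u,v:np.array([(u-396)/3.3+400,v/3.3+135])
lf=[(18,-17,20,l(127,127),r(540,128)),(18,17,20,l(263,125),r(678,126)),(102,17,20,l(240,471),r(700,480)),(102,-17,20,l(99,471),r(558,480))]
bed=[(-100,-62.5,12,[101,103],[379,108]),(-100,62.5,12,[240,103],[519,108])]
for a in lf: print(a[:3],tri([(L,a[3]),(Rc,a[4])]).round(4))
def leaf(p,X):
    X=np.array(X)/1e3;c,s=np.cos(p[3]),np.sin(p[3]);return T(p,[-.06+X[0]*c-X[2]*s,X[1],.032+X[0]*s+X[2]*c])
def res(p):
    o=[]
    for a in lf:
        w=leaf(p,a[:3]);o+=[proj(L,w)[0]-a[3],proj(Rc,w)[0]-a[4]]
    for a in bed:
        w=T(p,np.array(a[:3])/1e3);o+=[(proj(L,w)[0]-a[3])*.5,(proj(Rc,w)[0]-a[4])*.5]
    return np.hstack(o)
f=least_squares(res,[.573,-.021,.174,.4]);p=f.x
print(p,np.degrees(p[3]),np.round(f.fun,1));print("sd",np.sqrt(np.diag(np.linalg.inv(f.jac.T@f.jac))))
# land corner only, free z too
c=np.array([tri([(L,a[3]),(Rc,a[4])]) for a in lf]);print("tri slope",np.degrees(np.arcsin((c[2]+c[3]-c[0]-c[1])[2]/np.linalg.norm(c[2]+c[3]-c[0]-c[1]))),c.mean(0))
print("land",leaf(p,[60,0,20])); np.save("rest.npy",p)
s=[[539,158],[587,125]];
```

```text
(18, -17, 20) [ 0.5241 -0.0434  0.0571]
(18, 17, 20) [ 0.5179 -0.0102  0.0571]
(102, 17, 20) [0.5919 0.0016 0.0954]
(102, -17, 20) [ 0.5974 -0.0313  0.0956]
[ 0.5728166  -0.01830908  0.16495345  0.46232796] 26.489440959786766 [-1.  -0.7  0.1 -0.3 -0.3  0.2  0.5  0.4  0.6  0.7  0.5 -0.  -0.1  0.4
 -0.4 -0.1 -1.6 -0.2  1.  -0.1 -0.9  0.3  1.7  0.1]
sd [0.0003339  0.0002922  0.00540059 0.00893822]
tri slope 27.230836440163095 [ 0.55781101 -0.02081373  0.07631367]
land [[ 0.55780353 -0.02080824  0.0766623 ]]
```

Land centre is about (0.558, -0.021, 0.0765), slope about 26.8°, yaw about 0.165. Now to the stone, with two wrist views on the way.

Call:
{"op": "send_rows", "data": {"rows": [{"x":-0.03,"y":0.2,"z":0,"wx":0,"wy":0,"wz":0,"hand":1},{"x":-0.03,"y":0.22,"z":0,"wx":0,"wy":0,"wz":0,"hand":1},{"x":-0.03,"y":0.22,"z":0,"wx":0,"wy":0,"wz":0,"hand":1},{"x":-0.03,"y":0.22,"z":0,"wx":0,"wy":0,"wz":0,"hand":1},{"x":-0.03,"y":0.22,"z":0,"wx":0,"wy":0,"wz":0,"hand":1},{"x":-0.03,"y":0.22,"z":0,"wx":0,"wy":0,"wz":0,"hand":1},{"x":-0.03,"y":0.22,"z":0,"wx":0,"wy":0,"wz":0,"hand":1},{"x":-0.03,"y":0.22,"z":0,"wx":0,"wy":0,"wz":0,"hand":1},{"x":-0.03,"y":0.22,"z":0,"wx":0,"wy":0,"wz":0,"hand":1},{"x":-0.03,"y":0.22,"z":0,"wx":0,"wy":0,"wz":0,"hand":1}]}}

```text
time: 6.97
tool_pos: [0.5337, 0.1921, 0.1956]
tool_rot: [-0.001, -0.086, 0.996, 0.0]
contact_force: [0.9, -0.5, 0.5]
gripper_width: 0.997
grasp_force: 0.0
```

Call:
{"op": "send_rows", "data": {"rows": [{"x":-0.04,"y":0.2,"z":0,"wx":0,"wy":0,"wz":0,"hand":1},{"x":-0.04,"y":0.1,"z":0,"wx":0,"wy":0,"wz":0,"hand":1},{"x":-0.04,"y":0,"z":0,"wx":0,"wy":0,"wz":0,"hand":1},{"x":-0.04,"y":0,"z":0,"wx":0,"wy":0,"wz":0,"hand":1},{"x":0,"y":0,"z":0,"wx":0,"wy":0,"wz":0,"hand":1},{"x":0,"y":0,"z":0,"wx":0,"wy":0,"wz":0,"hand":1},{"x":0,"y":0,"z":0,"wx":0,"wy":0,"wz":0,"hand":1},{"x":0,"y":0,"z":0,"wx":0,"wy":0,"wz":0,"hand":1},{"x":0,"y":0,"z":0,"wx":0,"wy":0,"wz":0,"hand":1},{"x":0,"y":0,"z":0,"wx":0,"wy":0,"wz":0,"hand":1}]}}

```text
time: 7.8
tool_pos: [0.5514, 0.2374, 0.1969]
tool_rot: [0.0, -0.085, 0.996, 0.0]
contact_force: [-0.3, 0.2, 0.5]
gripper_width: 0.996
grasp_force: 0.0
```

Run:
```python
from h import *
import cv2,pickle
w=calibration("wrist");a=grab_frame("wrist");cv2.imwrite("pics/v1.png",a);pickle.dump(w,open("v1.pkl","wb"));to([.51,.42,.195])
```

```text
t 7.85 pos [0.5515 0.2376 0.1969] F [-0.2 -0.  -0.5] grip 1.001 0.0
shift(norm) [0.066 1.246 0.013]
```

Call:
{"op": "send_rows", "data": {"rows": [{"x":0,"y":0.2,"z":0,"wx":0,"wy":0,"wz":0,"hand":1},{"x":0,"y":0.2,"z":0,"wx":0,"wy":0,"wz":0,"hand":1},{"x":0,"y":0.2,"z":0,"wx":0,"wy":0,"wz":0,"hand":1},{"x":0,"y":0.2,"z":0,"wx":0,"wy":0,"wz":0,"hand":1},{"x":0,"y":0.2,"z":0,"wx":0,"wy":0,"wz":0,"hand":1},{"x":0,"y":0,"z":0,"wx":0,"wy":0,"wz":0,"hand":1},{"x":0,"y":0,"z":0,"wx":0,"wy":0,"wz":0,"hand":1},{"x":0,"y":0,"z":0,"wx":0,"wy":0,"wz":0,"hand":1},{"x":0,"y":0,"z":0,"wx":0,"wy":0,"wz":0,"hand":1},{"x":0,"y":0,"z":0,"wx":0,"wy":0,"wz":0,"hand":1}]}}

```text
time: 8.68
tool_pos: [0.5263, 0.3847, 0.1968]
tool_rot: [0.0, -0.085, 0.996, -0.0]
contact_force: [0.0, -0.8, -0.4]
gripper_width: 0.996
grasp_force: 0.0
```

Run:
```python
from h import *
import cv2,pickle
w=calibration("wrist");a=grab_frame("wrist");cv2.imwrite("pics/v2.png",a);pickle.dump(w,open("v2.pkl","wb"));to([.476,.363,.195])
v1=pickle.load(open("v1.pkl","rb"));o=[]
for n,c in(("v1",v1),("v2",w)):
    u=proj(c,[.476,.363,.01])[0].astype(int);print(n,u);im=cv2.imread(f"pics/{n}.png")
    x=min(max(u[0]-100,0),440);y=min(max(u[1]-80,0),240);print(x,y)
    o.append(cv2.resize(im[y:y+160,x:x+200],None,fx=2,fy=2,interpolation=cv2.INTER_CUBIC))
cv2.imwrite("pics/st.png",cv2.resize(np.hstack(o),None,fx=1,fy=1))
```

```text
t 8.73 pos [0.5263 0.3847 0.1969] F [-0.1 -0.1  0.4] grip 0.993 0.0
shift(norm) [ 0.355 -0.086  0.012]
v1 [469 106]
369 26
v2 [302 106]
202 26
```

View pics/st.png

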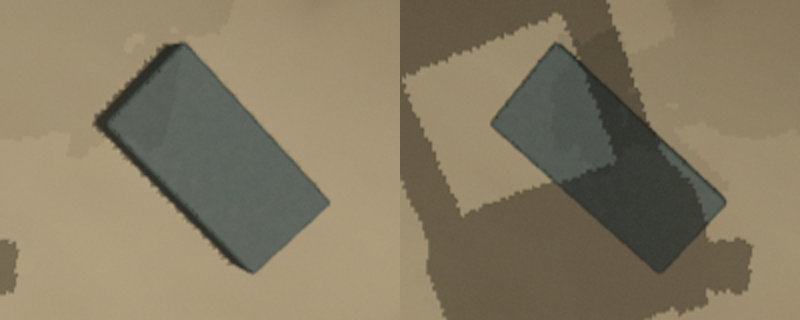

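Run:
```python
from h import *
import pickle
a,b=(pickle.load(open(n+".pkl","rb")) for n in("v1","v2"))
q=np.array([tri([(a,np.array(u)/2+[369,26]),(b,(np.array(v)-[400,0])/2+[202,26])]) for u,v in(((184,43),(557,43)),((330,203),(726,201)),((252,271),(659,272)),((106,124),(491,124)))])
print(q.round(4),q.mean(0));d=q[1]-q[0]+q[2]-q[3];y=np.arctan2(d[1],d[0]);print(y,np.linalg.norm(d)/2,np.linalg.norm(q[3]-q[0]))
Y=y+np.pi if y+np.pi<5 else y
print(Y);c=q.mean(0);to([c[0],c[1],.10],yawdown(Y));to([c[0],c[1],.002])
```

```text
[[0.431  0.3381 0.0182]
 [0.483  0.4207 0.0195]
 [0.5191 0.3973 0.0188]
 [0.4677 0.3147 0.0184]] [0.47516699 0.36769858 0.01874616]
1.0113161849622951 0.09745369188681949 0.04352494507867849
4.152908838552088
t 8.73 pos [0.5263 0.3847 0.1969] F [-0.1 -0.1  0.4] grip 0.993 0.0
shift(norm) [ 0.355 -0.054  0.646]
turn(norm) [-0.    -0.    -1.072] shift after turn [0.277 0.229 0.646]
t 8.73 pos [0.5263 0.3847 0.1969] F [-0.1 -0.1  0.4] grip 0.993 0.0
shift(norm) [ 0.355 -0.054  1.299]
```

Call:
{"op": "send_rows", "data": {"rows": [{"x":0.18,"y":0,"z":0.1,"wx":0,"wy":0,"wz":0,"hand":1},{"x":0.175,"y":-0.054,"z":0.1,"wx":0,"wy":0,"wz":0,"hand":1},{"x":0,"y":0,"z":0.05,"wx":0,"wy":0,"wz":-0.134,"hand":1},{"x":0,"y":0,"z":0.05,"wx":0,"wy":0,"wz":-0.134,"hand":1},{"x":0,"y":0,"z":0.05,"wx":0,"wy":0,"wz":-0.134,"hand":1},{"x":0,"y":0,"z":0.05,"wx":0,"wy":0,"wz":-0.134,"hand":1},{"x":0,"y":0,"z":0.05,"wx":0,"wy":0,"wz":-0.134,"hand":1},{"x":0,"y":0,"z":0.05,"wx":0,"wy":0,"wz":-0.134,"hand":1},{"x":0,"y":0,"z":0.05,"wx":0,"wy":0,"wz":-0.134,"hand":1},{"x":0,"y":0,"z":0.05,"wx":0,"wy":0,"wz":-0.134,"hand":1}]}}

```text
time: 9.57
tool_pos: [0.4752, 0.368, 0.1067]
tool_rot: [0.0, -0.487, 0.874, -0.0]
contact_force: [0.4, -0.3, 0.8]
gripper_width: 0.998
grasp_force: 0.0
```

```bash
python3 -c "
from h import *
to([.4752,.3677,.002],yawdown(4.153))"
```

```text
t 9.57 pos [0.4752 0.368  0.1067] F [ 0.4 -0.3  0.8] grip 0.998 0.0
shift(norm) [ 0.002 -0.001  0.698]
turn(norm) [-0.     0.     0.007] shift after turn [ 0.002 -0.001  0.698]
```

Call:
{"op": "send_rows", "data": {"rows": [{"x":0,"y":0,"z":0.15,"wx":0,"wy":0,"wz":0.007,"hand":1},{"x":0,"y":0,"z":0.15,"wx":0,"wy":0,"wz":0,"hand":1},{"x":0,"y":0,"z":0.12,"wx":0,"wy":0,"wz":0,"hand":1},{"x":0,"y":0,"z":0.1,"wx":0,"wy":0,"wz":0,"hand":1},{"x":0,"y":0,"z":0.08,"wx":0,"wy":0,"wz":0,"hand":1},{"x":0,"y":0,"z":0.05,"wx":0,"wy":0,"wz":0,"hand":1},{"x":0,"y":0,"z":0.03,"wx":0,"wy":0,"wz":0,"hand":1},{"x":0,"y":0,"z":0.013,"wx":0,"wy":0,"wz":0,"hand":1},{"x":0,"y":0,"z":0,"wx":0,"wy":0,"wz":0,"hand":1},{"x":0,"y":0,"z":0,"wx":0,"wy":0,"wz":0,"hand":1}]}}

```text
time: 10.4
tool_pos: [0.4755, 0.3691, 0.0038]
tool_rot: [0.001, -0.483, 0.876, -0.0]
contact_force: [0.1, 0.0, -0.1]
gripper_width: 1.005
grasp_force: 0.0
```

Call:
{"op": "send_rows", "data": {"rows": [{"x":0,"y":0,"z":0,"wx":0,"wy":0,"wz":0,"hand":-1},{"x":0,"y":0,"z":0,"wx":0,"wy":0,"wz":0,"hand":-1},{"x":0,"y":0,"z":0,"wx":0,"wy":0,"wz":0,"hand":-1},{"x":0,"y":0,"z":0,"wx":0,"wy":0,"wz":0,"hand":-1},{"x":0,"y":0,"z":0,"wx":0,"wy":0,"wz":0,"hand":-1},{"x":0,"y":0,"z":0,"wx":0,"wy":0,"wz":0,"hand":-1},{"x":0,"y":0,"z":0,"wx":0,"wy":0,"wz":0,"hand":-1},{"x":0,"y":0,"z":0,"wx":0,"wy":0,"wz":0,"hand":-1},{"x":0,"y":0,"z":0,"wx":0,"wy":0,"wz":0,"hand":-1},{"x":0,"y":0,"z":0,"wx":0,"wy":0,"wz":0,"hand":-1}]}}

```text
time: 11.23
tool_pos: [0.4756, 0.3691, 0.0038]
tool_rot: [0.001, -0.483, 0.876, -0.0]
contact_force: [-0.9, 0.5, 5.1]
gripper_width: 0.507
grasp_force: 64.5
```

Call:
{"op": "send_rows", "data": {"rows": [{"x":0,"y":0,"z":-0.05,"wx":0,"wy":0,"wz":0,"hand":-1},{"x":0,"y":0,"z":-0.1,"wx":0,"wy":0,"wz":0,"hand":-1},{"x":0,"y":0,"z":-0.15,"wx":0,"wy":0,"wz":0,"hand":-1},{"x":0,"y":0,"z":-0.2,"wx":0,"wy":0,"wz":0,"hand":-1},{"x":0,"y":0,"z":-0.2,"wx":0,"wy":0,"wz":0,"hand":-1},{"x":0,"y":0,"z":-0.2,"wx":0,"wy":0,"wz":0,"hand":-1},{"x":0,"y":0,"z":-0.2,"wx":0,"wy":0,"wz":0,"hand":-1},{"x":0,"y":0,"z":-0.15,"wx":0,"wy":0,"wz":0,"hand":-1},{"x":0,"y":0,"z":-0.1,"wx":0,"wy":0,"wz":0,"hand":-1},{"x":0,"y":0,"z":0,"wx":0,"wy":0,"wz":0,"hand":-1}]}}

```text
time: 12.07
tool_pos: [0.4761, 0.3696, 0.2094]
tool_rot: [0.003, -0.483, 0.876, 0.0]
contact_force: [1.3, -0.2, -1.8]
gripper_width: 0.508
grasp_force: 63.7
```

```bash
cat >> h.py <<'E'
def goal(h,s=.468,yaw=.165,land=(.5578,-.0208,.0765),off=.0038,ox=.0013):
    u=np.array([np.cos(yaw),np.sin(yaw),0]);e=np.array([0,0,1.])
    n=-np.sin(s)*u+np.cos(s)*e;x=-(np.cos(s)*u+np.sin(s)*e);z=-n
    return np.array(land)+n*(off+h)-x*ox, np.c_[x,np.cross(z,x),z]
E
python3 -c "
from h import *
p,G=goal(.1);print(p);to(p,yawdown(np.pi+.165))
print(manip.state()['joint_pos'])"
```

```text
[ 0.512756   -0.02830045  0.16972506]
t 12.07 pos [0.4761 0.3696 0.2094] F [ 1.3 -0.2 -1.8] grip 0.508 63.7
shift(norm) [ 2.113 -1.623  0.257]
turn(norm) [-0.     0.008  1.072] shift after turn [ 0.195 -2.657  0.265]
[ 5.36586446e-01  1.06080520e-02  1.69272930e+00  1.36219514e-04
  1.43225158e+00 -2.04155356e+00]
```

Call:
{"op": "send_rows", "data": {"rows": [{"x":0,"y":0,"z":0,"wx":0,"wy":0,"wz":0.134,"hand":-1},{"x":0,"y":0,"z":0,"wx":0,"wy":0,"wz":0.134,"hand":-1},{"x":0,"y":0,"z":0,"wx":0,"wy":0,"wz":0.134,"hand":-1},{"x":0,"y":0,"z":0,"wx":0,"wy":0,"wz":0.134,"hand":-1},{"x":0,"y":0,"z":0,"wx":0,"wy":0,"wz":0.134,"hand":-1},{"x":0,"y":0,"z":0,"wx":0,"wy":0,"wz":0.134,"hand":-1},{"x":0,"y":0,"z":0,"wx":0,"wy":0,"wz":0.134,"hand":-1},{"x":0,"y":0,"z":0,"wx":0,"wy":0,"wz":0.134,"hand":-1},{"x":0.1,"y":-0.1,"z":0,"wx":0,"wy":0,"wz":0,"hand":-1},{"x":0.1,"y":-0.15,"z":0,"wx":0,"wy":0,"wz":0,"hand":-1}]}}

```text
time: 12.9
tool_pos: [0.4498, 0.3267, 0.2023]
tool_rot: [-0.002, -0.083, 0.997, -0.001]
contact_force: [-0.2, -1.0, -1.4]
gripper_width: 0.51
grasp_force: 63.7
```

Call:
{"op": "send_rows", "data": {"rows": [{"x":0,"y":-0.24,"z":0,"wx":0,"wy":0,"wz":0,"hand":-1},{"x":0,"y":-0.26,"z":0,"wx":0,"wy":0,"wz":0,"hand":-1},{"x":0,"y":-0.26,"z":0,"wx":0,"wy":0,"wz":0,"hand":-1},{"x":0,"y":-0.26,"z":0,"wx":0,"wy":0,"wz":0,"hand":-1},{"x":0,"y":-0.26,"z":0,"wx":0,"wy":0,"wz":0,"hand":-1},{"x":0,"y":-0.26,"z":0,"wx":0,"wy":0,"wz":0,"hand":-1},{"x":0,"y":-0.26,"z":0,"wx":0,"wy":0,"wz":0,"hand":-1},{"x":0,"y":-0.26,"z":0,"wx":0,"wy":0,"wz":0,"hand":-1},{"x":0,"y":-0.2,"z":0,"wx":0,"wy":0,"wz":0,"hand":-1},{"x":0,"y":-0.14,"z":0,"wx":0,"wy":0,"wz":0,"hand":-1}]}}

```text
time: 13.73
tool_pos: [0.5094, -0.0309, 0.2028]
tool_rot: [-0.002, -0.081, 0.997, 0.0]
contact_force: [-0.0, -0.1, -2.3]
gripper_width: 0.51
grasp_force: 63.7
```

```bash
python3 -c "
from h import *
to(*goal(.1))"
```

```text
t 13.73 pos [ 0.5094 -0.0309  0.2028] F [-0.  -0.1 -2.3] grip 0.51 63.7
shift(norm) [-0.026  0.013  0.221]
turn(norm) [ 0.    -0.601 -0.003] shift after turn [0.077 0.013 0.208]
```

Call:
{"op": "send_rows", "data": {"rows": [{"x":0,"y":0,"z":0,"wx":0,"wy":-0.1,"wz":0,"hand":-1},{"x":0,"y":0,"z":0,"wx":0,"wy":-0.1,"wz":0,"hand":-1},{"x":0,"y":0,"z":0,"wx":0,"wy":-0.1,"wz":0,"hand":-1},{"x":0,"y":0,"z":0,"wx":0,"wy":-0.1,"wz":0,"hand":-1},{"x":0,"y":0,"z":0,"wx":0,"wy":-0.1,"wz":0,"hand":-1},{"x":0,"y":0,"z":0,"wx":0,"wy":-0.1,"wz":0,"hand":-1},{"x":0.077,"y":0.013,"z":0.1,"wx":0,"wy":0,"wz":0,"hand":-1},{"x":0,"y":0,"z":0.1,"wx":0,"wy":0,"wz":0,"hand":-1},{"x":0,"y":0,"z":0,"wx":0,"wy":0,"wz":0,"hand":-1},{"x":0,"y":0,"z":0,"wx":0,"wy":0,"wz":0,"hand":-1}]}}

```text
time: 14.57
tool_pos: [0.5119, -0.0253, 0.1702]
tool_rot: [0.23, -0.08, 0.97, 0.02]
contact_force: [0.1, 0.4, -1.8]
gripper_width: 0.514
grasp_force: 63.6
```

```bash
python3 -c "
from h import *
import cv2
to(*goal(.02))
f=grab_frame('wrist');cv2.imwrite('pics/w3.png',cv2.resize(f,(400,250),interpolation=cv2.INTER_AREA))
g=grab_frame('scene');g=cv2.resize(g[120:300,230:430],None,fx=2,fy=2,interpolation=cv2.INTER_CUBIC)
cv2.imwrite('pics/both3.png',np.hstack([cv2.resize(f[40:400,120:520],(400,360)),g]))"
```

```text
t 14.57 pos [ 0.5119 -0.0253  0.1702] F [ 0.1  0.4 -1.8] grip 0.514 63.6
shift(norm) [-0.001 -0.022  0.537]
turn(norm) [ 0.003 -0.002 -0.001] shift after turn [-0.    -0.021  0.537]
```

View pics/both3.png

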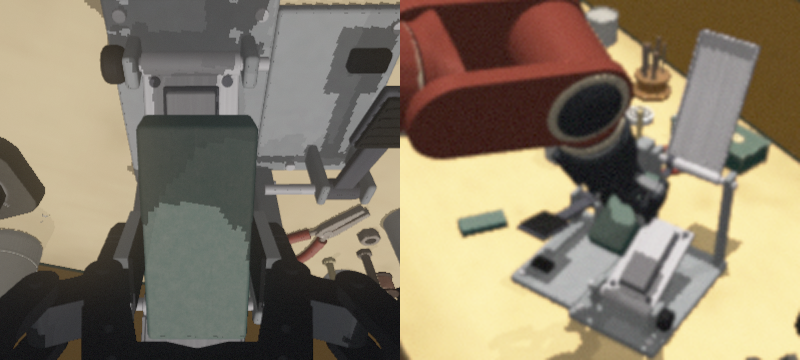

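The stone is gripped lengthwise and level with the tool; the cover is open at crop (715,100). I'll check that it hasn't tilted in the grip by projecting its expected corners.

```bash
python3 -c "
from h import *
s=manip.state();R0=R.from_quat(np.roll(s['tool_rot'],-1)).as_matrix();w=calibration('wrist')
for z in(-.0162,.0038):
  for x in(.0513,-.0487):
    print(x,z,(proj(w,[s['tool_pos']+R0@[x,y,z] for y in(-.0225,.0225)])-[120,40]).round(1).tolist())
to(*goal(.02))"
```

```text
0.0513 -0.0162 [[134.3, 125.8], [258.6, 125.8]]
-0.0487 -0.0162 [[146.7, 340.8], [246.3, 340.7]]
0.0513 0.0038 [[142.2, 113.6], [250.8, 113.6]]
-0.0487 0.0038 [[151.8, 308.4], [241.1, 308.3]]
t 14.67 pos [ 0.5135 -0.0258  0.1732] F [ 1.1  0.1 -0.8] grip 0.505 63.6
shift(norm) [ 0.019 -0.016  0.551]
turn(norm) [0.001 0.003 0.   ] shift after turn [ 0.017 -0.016  0.551]
```

The projection matches the picture to about a pixel, so there is no tilt. Approaching.

Call:
{"op": "send_rows", "data": {"rows": [{"x":0.01,"y":-0.02,"z":0.1,"wx":0,"wy":0,"wz":0,"hand":-1},{"x":0,"y":0,"z":0.12,"wx":0,"wy":0,"wz":0,"hand":-1},{"x":0,"y":0,"z":0.12,"wx":0,"wy":0,"wz":0,"hand":-1},{"x":0,"y":0,"z":0.1,"wx":0,"wy":0,"wz":0,"hand":-1},{"x":0,"y":0,"z":0.06,"wx":0,"wy":0,"wz":0,"hand":-1},{"x":0,"y":0,"z":0.04,"wx":0,"wy":0,"wz":0,"hand":-1},{"x":0,"y":0,"z":0,"wx":0,"wy":0,"wz":0,"hand":-1},{"x":0,"y":0,"z":0,"wx":0,"wy":0,"wz":0,"hand":-1},{"x":0,"y":0,"z":0,"wx":0,"wy":0,"wz":0,"hand":-1},{"x":0,"y":0,"z":0,"wx":0,"wy":0,"wz":0,"hand":-1}]}}

```text
time: 15.5
tool_pos: [0.5496, -0.0232, 0.1019]
tool_rot: [0.234, -0.08, 0.969, 0.019]
contact_force: [-0.4, -1.0, -2.4]
gripper_width: 0.513
grasp_force: 63.7
```

```bash
python3 -c "
from h import *
to(*goal(.0));s=manip.state();print(s['ft_torque'])"
```

```text
t 15.5 pos [ 0.5496 -0.0232  0.1019] F [-0.4 -1.  -2.4] grip 0.513 63.7
shift(norm) [0.018 0.007 0.151]
turn(norm) [-0.001  0.006  0.001] shift after turn [0.017 0.007 0.151]
[-0.09291878  0.40969702 -0.00383605]
```

Call:
{"op": "send_rows", "data": {"rows": [{"x":0.017,"y":0.007,"z":0.03,"wx":0,"wy":0.006,"wz":0,"hand":-1},{"x":0,"y":0,"z":0.03,"wx":0,"wy":0,"wz":0,"hand":-1},{"x":0,"y":0,"z":0.02,"wx":0,"wy":0,"wz":0,"hand":-1},{"x":0,"y":0,"z":0.02,"wx":0,"wy":0,"wz":0,"hand":-1},{"x":0,"y":0,"z":0.02,"wx":0,"wy":0,"wz":0,"hand":-1},{"x":0,"y":0,"z":0.01,"wx":0,"wy":0,"wz":0,"hand":-1},{"x":0,"y":0,"z":0,"wx":0,"wy":0,"wz":0,"hand":-1},{"x":0,"y":0,"z":0,"wx":0,"wy":0,"wz":0,"hand":-1},{"x":0,"y":0,"z":0,"wx":0,"wy":0,"wz":0,"hand":-1},{"x":0,"y":0,"z":0,"wx":0,"wy":0,"wz":0,"hand":-1}]}}

```text
time: 16.33
tool_pos: [0.5551, -0.0208, 0.0819]
tool_rot: [0.23, -0.08, 0.97, 0.019]
contact_force: [-4.7, -0.4, 1.1]
gripper_width: 0.507
grasp_force: 64.4
```

```bash
python3 -c "
from h import *
to(*goal(.0));s=manip.state();print(s['ft_torque'])"
```

```text
t 16.33 pos [ 0.5551 -0.0208  0.0819] F [-4.7 -0.4  1.1] grip 0.507 64.4
shift(norm) [-0.009 -0.003  0.015]
turn(norm) [ 0.001 -0.003  0.001] shift after turn [-0.008 -0.003  0.015]
[-0.04559349  0.69143636  0.01625237]
```

Call:
{"op": "send_rows", "data": {"rows": [{"x":-0.004,"y":0,"z":0.005,"wx":0,"wy":0,"wz":0,"hand":-1},{"x":-0.004,"y":0,"z":0.005,"wx":0,"wy":0,"wz":0,"hand":-1},{"x":0,"y":0,"z":0,"wx":0,"wy":0,"wz":0,"hand":-1},{"x":0,"y":0,"z":0,"wx":0,"wy":0,"wz":0,"hand":-1},{"x":0,"y":0,"z":0,"wx":0,"wy":0,"wz":0,"hand":-1},{"x":0,"y":0,"z":0,"wx":0,"wy":0,"wz":0,"hand":-1},{"x":0,"y":0,"z":0,"wx":0,"wy":0,"wz":0,"hand":-1},{"x":0,"y":0,"z":0,"wx":0,"wy":0,"wz":0,"hand":-1},{"x":0,"y":0,"z":0,"wx":0,"wy":0,"wz":0,"hand":-1},{"x":0,"y":0,"z":0,"wx":0,"wy":0,"wz":0,"hand":-1}]}}

```text
time: 17.17
tool_pos: [0.5566, -0.0206, 0.0812]
tool_rot: [0.23, -0.081, 0.97, 0.019]
contact_force: [-7.4, -0.9, 3.6]
gripper_width: 0.51
grasp_force: 64.7
```

```bash
cat >> h.py <<'E'
def rep():
    import time
    s=manip.state();p,G=goal(0)
    F=s['contact_force']-[0,0,-2.2];print("Ftool",np.round(G.T@F,1),"M",np.round(G.T@s['ft_torque'],3));to(p,G)
E
python3 -c "
from h import *
rep()"
```

```text
Ftool [ 4.   0.3 -8.5] M [-0.066  0.856  0.011]
t 17.17 pos [ 0.5566 -0.0206  0.0812] F [-7.4 -0.9  3.6] grip 0.51 64.7
shift(norm) [-0.002 -0.002  0.006]
turn(norm) [ 0.    -0.004  0.001] shift after turn [-0.002 -0.002  0.006]
```

Call:
{"op": "send_rows", "data": {"rows": [{"x":0.006,"y":0,"z":0,"wx":0,"wy":0,"wz":0,"hand":-1},{"x":0.004,"y":0,"z":0.004,"wx":0,"wy":0,"wz":0,"hand":-1},{"x":0,"y":0,"z":0,"wx":0,"wy":0,"wz":0,"hand":-1},{"x":0,"y":0,"z":0,"wx":0,"wy":0,"wz":0,"hand":-1},{"x":0,"y":0,"z":0,"wx":0,"wy":0,"wz":0,"hand":-1},{"x":0,"y":0,"z":0,"wx":0,"wy":0,"wz":0,"hand":-1},{"x":0,"y":0,"z":0,"wx":0,"wy":0,"wz":0,"hand":-1},{"x":0,"y":0,"z":0,"wx":0,"wy":0,"wz":0,"hand":-1},{"x":0,"y":0,"z":0,"wx":0,"wy":0,"wz":0,"hand":-1},{"x":0,"y":0,"z":0,"wx":0,"wy":0,"wz":0,"hand":-1}]}}

```text
time: 18.0
tool_pos: [0.5566, -0.0207, 0.0811]
tool_rot: [0.231, -0.08, 0.969, 0.019]
contact_force: [-5.5, 0.5, 5.0]
gripper_width: 0.509
grasp_force: 64.7
```

```bash
python3 -c "
from h import *
rep()"
```

```text
Ftool [ 1.5  1.4 -8.8] M [-0.315  0.425 -0.049]
t 18.0 pos [ 0.5566 -0.0207  0.0811] F [-5.5  0.5  5. ] grip 0.509 64.7
shift(norm) [-0.002 -0.002  0.006]
turn(norm) [ 0.    -0.     0.001] shift after turn [-0.002 -0.002  0.006]
```

Call:
{"op": "send_rows", "data": {"rows": [{"x":0,"y":0,"z":0.005,"wx":0,"wy":0,"wz":0,"hand":-1},{"x":0,"y":0,"z":0,"wx":0,"wy":0,"wz":0,"hand":-1},{"x":0,"y":0,"z":0,"wx":0,"wy":0,"wz":0,"hand":-1},{"x":0,"y":0,"z":0,"wx":0,"wy":0,"wz":0,"hand":-1},{"x":0,"y":0,"z":0,"wx":0,"wy":0,"wz":0,"hand":-1},{"x":0,"y":0,"z":0,"wx":0,"wy":0,"wz":0,"hand":-1},{"x":0,"y":0,"z":0,"wx":0,"wy":0,"wz":0,"hand":-1},{"x":0,"y":0,"z":0,"wx":0,"wy":0,"wz":0,"hand":-1},{"x":0,"y":0,"z":0,"wx":0,"wy":0,"wz":0,"hand":-1},{"x":0,"y":0,"z":0,"wx":0,"wy":0,"wz":0,"hand":-1}]}}

```text
time: 18.83
tool_pos: [0.5568, -0.0207, 0.0805]
tool_rot: [0.231, -0.081, 0.969, 0.019]
contact_force: [-6.9, -0.5, 6.2]
gripper_width: 0.511
grasp_force: 64.8
```

```bash
python3 -c "
from h import *
import cv2
rep()
s=manip.state();R0=R.from_quat(np.roll(s['tool_rot'],-1)).as_matrix();w=calibration('wrist');f=grab_frame('wrist')
for z in(-.0162,.0038): print(z,(proj(w,[s['tool_pos']+R0@[.0513,y,z] for y in(-.0225,.0225)])-[220,60]).round(1).tolist())
q=proj(w,[goal(0)[0]+goal(0)[1]@np.array([.042+.0013,y,.0038]) for y in(-.017,.017)])-[220,60];print('land front edge',q.round(1))
g=grab_frame('scene')[120:300,270:420]
cv2.imwrite('pics/fin.png',np.hstack([cv2.resize(f[60:210,220:420],None,fx=2.4,fy=2.4,interpolation=cv2.INTER_CUBIC),cv2.resize(g,(300,360),interpolation=cv2.INTER_CUBIC)]))"
```

```text
Ftool [  2.3   0.6 -10.6] M [-0.339  0.48  -0.029]
t 18.83 pos [ 0.5568 -0.0207  0.0805] F [-6.9 -0.5  6.2] grip 0.511 64.8
shift(norm) [-0.002 -0.002  0.001]
turn(norm) [ 0.    -0.     0.001] shift after turn [-0.002 -0.002  0.001]
-0.0162 [[34.3, 105.7], [158.6, 105.7]]
0.0038 [[42.2, 93.6], [150.8, 93.6]]
land front edge [[ 55.6 112.8]
 [136.1 112.9]]
```

View pics/fin.png

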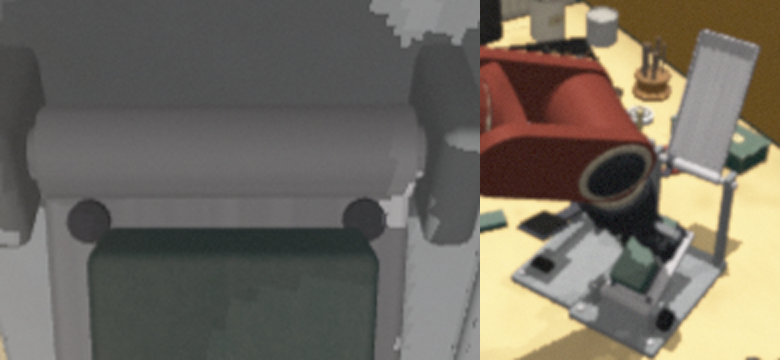

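The stone lies flush and within about 1 mm of centre across the land: stone edges at 90 to 378, screws at 89 and 363. The cover is open and the normal force is about 10.6 N. Handing in.

```bash
python3 -c "
from plant import job_done
print(job_done())"
```

```text
the job is handed in; nothing more can be done
None
```

I handed the job in with the cover standing open and the stone gripped and pressed flush on the land at about 10.6 N, near its centre and lengthwise up the slope; no verdict came back.

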